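# Level the counter shelf at its screw foot

## Task

The counter shelf rocks because the screw foot at its near left corner hangs clear of the worktop. Stand the spirit level upright in the shelf's groove and let go of it; then take hold of the black knob of the screw foot, press it down with a push of about one and a half kilograms so that the foot really stands on the worktop, and turn it until the bubble is centred between the two lines. Finish while still gripping the knob and pressing it down, bubble centred, so that I can tighten the lock nut underneath, and do not upset the jars on the shelf.

Things in the scene. Friction and masses are not known exactly. Their poses are not given: they have to be found in the camera images.
- shelf: Counter shelf, loose on the worktop: wooden board 404 mm long (y), 204 mm deep (x), 18 mm thick, top 60 mm above the worktop, on three fixed steel feet and the screw foot. Origin: on the worktop under the board's centre; x away from the robot, y to the left along the board. Three jars up to 90 mm high stand along its right end (y below -115 mm).
- groove (a point): Centre of the floor of the plate groove in the board's top, 12 mm behind the board's centre line. The groove runs along this frame's y: 215 mm long, 26 mm wide, 8 mm deep (closed ends, mouth chamfered by 2 mm).
- level_mid (a point): Centre of the spirit level: aluminium bar with black end caps, 200 mm long (its y), 22 mm thick (x), 44 mm high (z up), about 0.2 kg, at first standing on the worktop on its 22 mm wide base. A yellow-green vial with two black lines and a pale bubble lies in the middle of its top edge. Either way round will do in the groove; hold it by its upper 30 mm to keep the fingertips above the board.
- vial (a point): Middle of the vial, between its two lines, in the top edge of the level; axes as the level's, y along the vial.
- bubble (a point): Middle of the bubble (17 mm long) in the vial. Along the vial it is centred when it is level with the vial's middle; up to 4.5 mm either way it lies between the lines. It goes to the higher end, about 2.3 mm per milliradian of tilt, at most 19 mm, and needs about 2 s to come to rest. With the foot hanging and nobody pressing, it wrongly looks centred.
- knob_grip (a point): Middle of the screw foot's black round fluted knob, 40 mm across, 20 mm high, about 88 mm above the worktop, 18 mm clear of the board; upright over the shelf's near left corner, 80 mm nearer and 175 mm further left than the shelf's centre. Pressing it down sinks the corner by 1 to 3 mm until the foot stands on the worktop. It turns stiffly (0.06 N m) and stays where it is left.
- foot: The screw foot: threaded spindle under the knob, with a lock nut and a rubber-soled disc. Origin: centre of its sole; at first it hangs 1 to 3 mm clear. Turned clockwise seen from above it grows by 1.27 mm per radian and lifts this corner: with the foot pressed down, the bubble runs some 6 to 10 mm per radian towards the knob's side. It needs 1.0 to 2.2 rad clockwise; its stops lie beyond.
- knob: The knob as a body; origin on its axis, 11 mm below its middle.
- level: The spirit level as a body; origin at the centre of its underside, axes as for its centre.
- worktop: The stone worktop, fixed; its top is z = 0.
- mustard_jar: Glass jar with a red lid, 62 mm across and 90 mm high, at the right front of the shelf; origin at the centre of its underside.
- spice_jar: Spice jar with a white cap, 43 mm across and 85 mm high, behind the mustard jar; origin at the centre of its underside.
- salt_shaker: Salt shaker, 44 mm across and 90 mm high, at the right back of the shelf; origin at the centre of its underside.
There are look-alikes about, which are no part of the job. Leave any blue or pink look-alike of the spice_jar alone. Leave any blue look-alike of the mustard_jar alone.

How it is judged:
On the way:
1. the spirit level stands upright in the groove, let go (z of level_mid in the frame of groove between 0.018 and 0.026 m and x of level_mid in the frame of groove between -0.004 and 0.004 m and angle between level_mid's own z axis and vertical below 0.12 rad and contact force between the fingers and level below 0.3 N), for 0.3 s.
At the end, for the whole second after the job is handed in: The level stands upright in the groove, not touched; the bubble is within 4.5 mm of centre, between the lines; the fingers hold the knob (over 2 N) and press so that the screw foot bears 8 to 30 N on the worktop; the three jars stand on the shelf (all of step 1 and y of bubble in the frame of vial between -0.0045 and 0.0045 m and contact force between foot and worktop between 8 and 30 N and contact force between the fingers and knob above 2 N and z of each of mustard_jar, spice_jar, salt_shaker in the frame of shelf above 0.05 m and angle between each of mustard_jar, spice_jar, salt_shaker's own z axis and vertical below 0.1 rad); the arm keeps its last pose, push and grip.
It fails at once if a jar on the shelf is upset (angle between any of mustard_jar, spice_jar, salt_shaker's own z axis and vertical above 0.4 rad).
It also fails if it takes over 72 s, if anything falls off the work surface, if the arm or the gripper's body presses on something with over 40 N, if the wrist force passes 120 N, or if a joint passes its speed limit or range.

## Robot

A 7-joint arm with a two-finger parallel gripper is mounted at the origin on a cart in front of the work surface, level with it; the furniture and walls round the work are solid. World frame = base frame: x ahead of the robot, y to its left, z up, the work surface at z = 0. Lengths are in m, angles in rad, forces in N, time in s.
With the tool pointing down it reaches from about 0.35 to 0.9 m from the base axis. Payload 8.1 kg.
Tool frame: the origin (TCP) lies at the very end of the fingers, on their centre line; the grasp point (between the pads) lies 19 mm behind it; z points along the fingers, y is the direction in which the jaws open and shut (so a half turn about z gives the same grasp; the last joint's range is limited). The gripper opens to 92 mm and grips with 3 to 60 N. Pads are 19 mm wide; open, the fingers measure 130 mm over their backs; the gripper's body (75 mm by 190 mm) begins 47 mm behind the grasp point.
Start: joints at [-1.278, 0.434, 0.025, 1.573, -0.012, 1.134, -0.075], TCP at [0.241, 0.577, 0.227] pointing down, gripper open.
Joint ranges: [-2.62, 2.62], [-0.44, 2.09], [-1.27, 1.32], [0.08, 2.57], [-1.32, 4.46], [0.12, 2], [-2.74, 2.74]. Speed limits (rad/s): [2.22, 2.22, 3.01, 3.01, 3.14, 3.14, 3.14].

## Interface

Orientations are given as a rotation vector (axis times angle).
In Python, from cell import observe, get_image, sign_off gives the robot as it stands.
- The arm moves only by the tool arm_command, never from a script. Its argument "deltas" is a list of rows, each an object with "xyz": the shift along the tool's x, y, z in cm, a list of three; "turn": the turn about the tool's z in degrees; "jaw": the closure in counts, from 0 (fully open) to 255 (shut). A call has 1 to 5 rows; each row is the pose to reach, as a shift and turn from the pose measured when the call began, along the tool's axes at that moment; what a row does not reach only later rows make up. A row lasts 1/12 s, in which the tool goes at most 41.7 mm and 7.16 degrees, less where a joint would pass 70% of its speed; a pose out of reach is approached as far as the arm can. A call with a gripper value outside its range is refused whole. The fingers move at their own pace and stop on an object; "force" is the grip in N (left out, the last holds). Time passes only in rows, so rows that repeat a pose let the fingers close. It gives the time, the measured TCP pose, the force and the opening at its end, in the units of the state.
- observe(): the state, without advancing time (a new reading comes with each control period).
- get_image(name): name is "scene" or "top"; returns a dict with "frame" (400x640x3 uint8, red, green, blue), "depth" (400x640 float32, m along the optical axis (not along the pixel's ray), 0 where there is no reading), "camera_matrix" (3x3 intrinsics, pixels), "cam_to_world" (4x4, takes a point from camera to world coordinates). Camera axes: x right, y up, looking along -z (the intrinsics and any distortion apply to the point x, -y, -z); pixel columns grow to the right and rows downward; lengths in m; the calibration is good to about 2 mm. A picture is of the moment at which its call begins.
- sign_off(): hands the job in, once; it reports no verdict.
The state is a dict: "clock": time; "joints": joint angles; "dq": joint speeds; "joint_efforts": joint torques, N m; "position": TCP position; "ee_rot": TCP orientation; "force": force on the tool from outside, world axes, zero at the start; "ft_torque": the same for the moment, N m; "width": opening from 0.0 (shut) to 1.0 (fully open).
Only numpy, scipy, OpenCV 4.12 (cv2) and the standard library are available. Lean on these libraries where they do the work, as an engineer would, in place of code of your own. Each camera call takes 0.05 s, during which the arm holds its last target.

## Working session

There is one attempt and no reset: what is moved stays moved. The work goes in short steps, Python scripts to look and compute and a tool call to move; the robot and the scene stay as the last step left them, time stands still between calls to the robot, and variables do not carry over. Pictures are saved under pics/ and viewed, and the job is handed in when it is done.

Besides the shell and the picture viewer there is one more tool, called after "Request:" as a command line: name --argument value ..., lists and objects as JSON in quotes. arm_command: Moves the arm, as the interface text tells. Its arguments: {"type":"object","properties":{"deltas":{"type":"array","items":{"type":"object","properties":{"xyz":{"type":"array","items":{"type":"number"}},"turn":{"type":"number"},"jaw":{"type":"number"}}}},"force":{"type":"number"}},"required":["deltas"]}

```bash
mkdir -p pics; ls; python3 - <<'E'
from cell import observe,get_image
import cv2,numpy as np
s=observe();print(s)
for n in("scene","top"):
    d=get_image(n);cv2.imwrite(f"pics/{n}0.png",d["frame"][:,:,::-1])
    print(n,d["camera_matrix"],d["cam_to_world"],[k for k in d])
    np.savez(f"{n}0.npz",**{k:v for k,v in d.items()})
E
```

```text
pics
{'clock': 0.0, 'joints': array([-1.27760363,  0.43523196,  0.02495079,  1.57411676, -0.01158143,
        1.13399836, -0.07513599]), 'dq': array([ 1.72066037e-04, -1.35548077e-03, -1.77178965e-03, -5.21783248e-04,
       -1.79183595e-05, -3.88322400e-04,  2.48599544e-04]), 'joint_efforts': array([ 7.83546857e-04, -6.67857957e+01,  9.85439681e-01, -3.14463401e+01,
       -6.04819693e-02,  4.26864345e-02,  1.39133017e-04]), 'position': array([0.24080792, 0.57617809, 0.22593155]), 'ee_rot': array([-6.17747233e-01, -3.08008961e+00,  2.51529441e-03]), 'force': array([ 0.51547842, -0.18948961, -0.44164936]), 'ft_torque': array([-0.05572344, -0.04481709,  0.00634676]), 'width': 0.9984495454840885}
scene [[510.46693693   0.         324.4285191 ]
 [  0.         510.46693693 198.66799772]
 [  0.           0.           1.        ]] [[ 0.61396824  0.53756838 -0.57798204 -0.53460473]
 [-0.78931548  0.41357904 -0.45379891 -0.8879269 ]
 [-0.00490669  0.73482829  0.67823544  1.3069662 ]
 [ 0.          0.          0.          1.        ]] ['frame', 'depth', 'camera_matrix', 'cam_to_world']
top [[504.31347036   0.         318.28434725]
 [  0.         504.31347036 202.12312856]
 [  0.           0.           1.        ]] [[ 0.52170339  0.75741506 -0.39261686 -0.13083478]
 [-0.85308211  0.46786729 -0.23097861 -0.44937722]
 [ 0.00874591  0.45543674  0.89022519  1.54248834]
 [ 0.          0.          0.          1.        ]] ['frame', 'depth', 'camera_matrix', 'cam_to_world']
```

View pics/scene0.png

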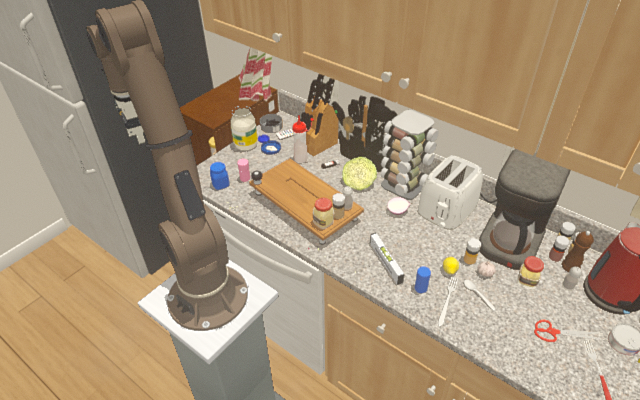

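View pics/top0.png

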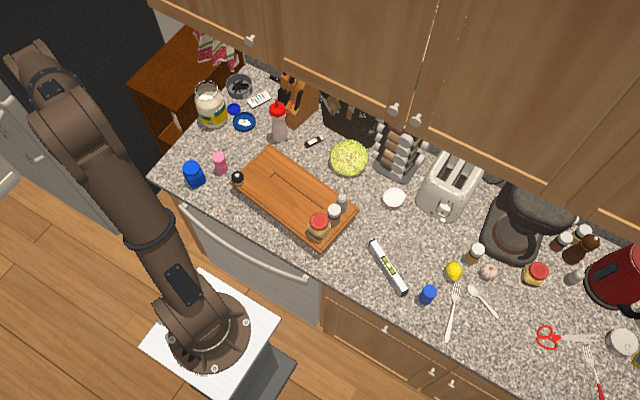

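The pictures show the board at top (293,197), the black knob at (237,177), the level at (388,266), and the jars at (318,226), (334,213) and (342,200). The blue and pink look-alikes are off the shelf. Next I'll enlarge the level and the shelf.

```bash
python3 - <<'E'
import cv2,numpy as np
a=cv2.imread("pics/top0.png")
c1=cv2.resize(a[135:265,220:370],None,fx=4,fy=4,interpolation=cv2.INTER_CUBIC)
c2=cv2.resize(a[230:305,355:420],None,fx=8,fy=8,interpolation=cv2.INTER_CUBIC)
cv2.imwrite("pics/c1.png",c1);cv2.imwrite("pics/c2.png",c2)
a=cv2.imread("pics/scene0.png")
cv2.imwrite("pics/c3.png",cv2.resize(a[150:290,240:420],None,fx=4,fy=4,interpolation=cv2.INTER_CUBIC))
E
```

```text
(no output)
```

View pics/c1.png

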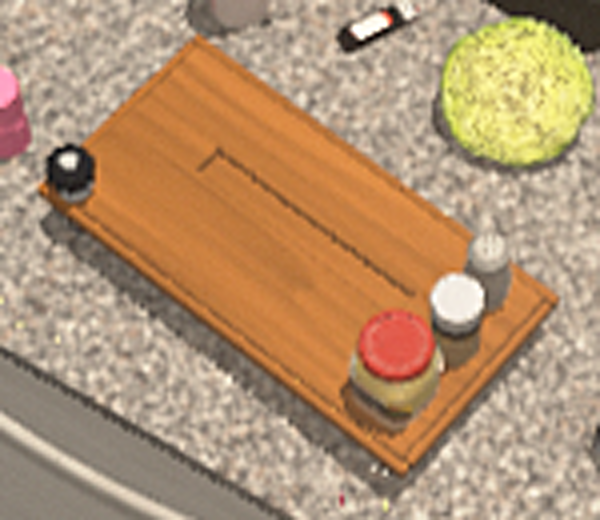

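View pics/c2.png

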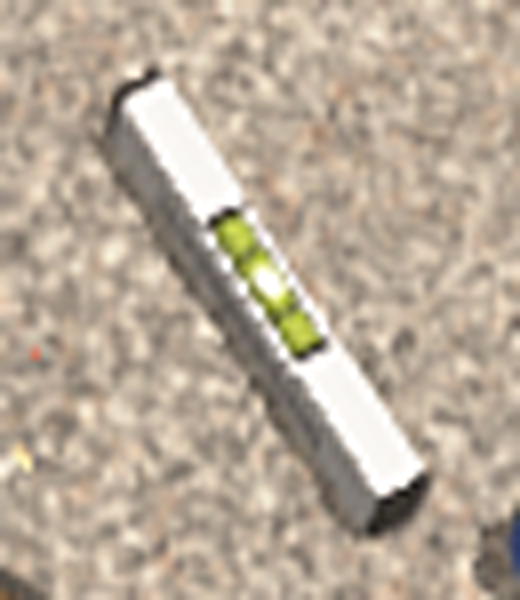

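View pics/c3.png

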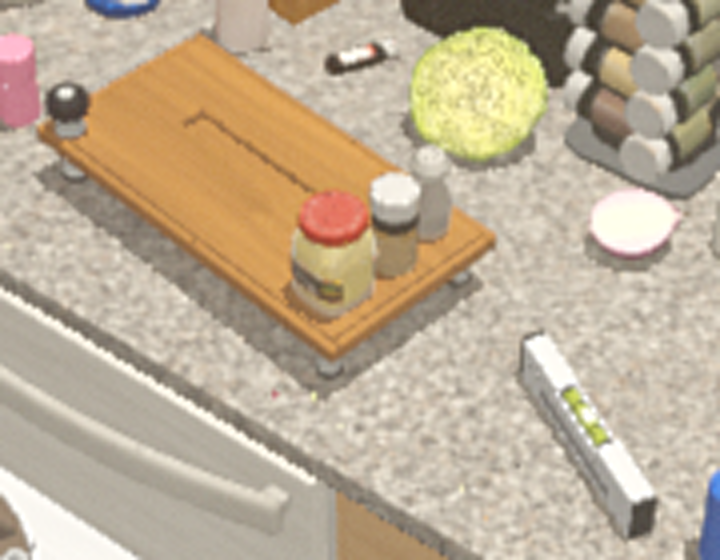

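```bash
cat > h.py <<'E'
import numpy as np,cv2
def cloud(d):
    K=d["camera_matrix"];T=d["cam_to_world"];z=d["depth"]
    v,u=np.mgrid[0:z.shape[0],0:z.shape[1]]
    p=np.stack([(u-K[0,2])/K[0,0]*z,-(v-K[1,2])/K[1,1]*z,-z],-1)
    return p@T[:3,:3].T+T[:3,3]
def ray(d,uv,z):
    K=d["camera_matrix"];T=d["cam_to_world"];uv=np.atleast_2d(uv).astype(float)
    r=np.stack([(uv[:,0]-K[0,2])/K[0,0],-(uv[:,1]-K[1,2])/K[1,1],-np.ones(len(uv))],-1)@T[:3,:3].T
    o=T[:3,3];return o+r*((z-o[2])/r[:,2])[:,None]
def rect(P):
    (c,s,a)=cv2.minAreaRect((P[:,:2]*1000).astype(np.float32))
    b=cv2.boxPoints((c,s,a))
    return c,s,a,b
E
python3 - <<'E'
from h import *
for n in("top","scene"):
    d=dict(np.load(n+"0.npz"));P=cloud(d);f=d["frame"]
    hsv=cv2.cvtColor(f,cv2.COLOR_RGB2HSV)
    box={"top":(215,135,375,265),"scene":(240,150,380,245)}[n]
    m=np.zeros(f.shape[:2],bool);m[box[1]:box[3],box[0]:box[2]]=1
    wt=P[240:300,330:400] if n=="top" else P[230:300,340:380]
    print(n,"worktop z median",np.median(wt[...,2]))
    w=m&(hsv[...,0]<20)&(hsv[...,1]>120)&(abs(P[...,2]-.06)<.006)
    w=cv2.morphologyEx(w.astype(np.uint8),cv2.MORPH_OPEN,np.ones((3,3)))>0
    print("board",w.sum(),np.median(P[w][:,2]),rect(P[w]))
    r=ray(d,np.argwhere(w)[:,::-1],.06);print(" rays",rect(r))
    k=m&(f.max(-1)<60)&(P[...,2]>.07); 
    n8,l,st,ct=cv2.connectedComponentsWithStats(k.astype(np.uint8))
    for i in range(1,n8):
        if st[i,4]>8: print("dark",st[i],P[l==i].mean(0),P[l==i].max(0),P[l==i].min(0))
    # level
    lb={"top":(355,230,420,305),"scene":(360,225,410,290)}[n]
    m[:]=0;m[lb[1]:lb[3],lb[0]:lb[2]]=1
    w=m&(abs(P[...,2]-.044)<.006)&~((f[...,2].astype(int)>f[...,0]+30))
    print("level",w.sum(),np.median(P[w][:,2]),rect(P[w]),rect(ray(d,np.argwhere(w)[:,::-1],.044)))
    g=m&(hsv[...,0]>22)&(hsv[...,0]<50)&(hsv[...,1]>110)
    print("vial",g.sum(),rect(ray(d,np.argwhere(g)[:,::-1],.044)))
E
```

```text
top worktop z median -0.000357005790355136
board 3651 0.05913158382899142 ((500.90875244140625, 20.208999633789062), (404.609375, 205.00796508789062), 81.52010345458984, array([[ 369.69305, -164.76855],
       [ 572.4598 , -194.99951],
       [ 632.12445,  205.18655],
       [ 429.35773,  235.41751]], dtype=float32))
 rays ((500.2993469238281, 19.055496215820312), (402.4375915527344, 204.1280517578125), 81.65835571289062, array([[ 370.1232 , -165.22755],
       [ 572.0917 , -194.8415 ],
       [ 630.47546,  203.33855],
       [ 428.50702,  232.9525 ]], dtype=float32))
dark [360 135  15   5  48] [ 0.82147982 -0.08238564  0.08326917] [ 0.83684735 -0.05593079  0.10086994] [ 0.81400042 -0.10284271  0.07033876]
dark [232 171  11  12  81] [0.44351611 0.20080845 0.09826802] [0.46391938 0.22345743 0.10787709] [0.42749036 0.18472604 0.08254151]
level 115 0.04180279804454479 ((454.72308349609375, -362.7413024902344), (199.2764129638672, 22.041719436645508), 60.79912567138672, array([[ 396.49203, -444.34018],
       [ 415.73257, -455.09372],
       [ 512.9541 , -281.14243],
       [ 493.7136 , 
[... 1202 characters left out ...]
5078, 26.384199142456055), 60.60592269897461, array([[ 392.4867 , -449.03378],
       [ 415.4743 , -461.9835 ],
       [ 517.76135, -280.40933],
       [ 494.77374, -267.45963]], dtype=float32)) ((452.952880859375, -367.0077209472656), (208.084228515625, 27.710174560546875), 60.563785552978516, array([[ 389.7545 , -450.8092 ],
       [ 413.88736, -464.4275 ],
       [ 516.15125, -283.20624],
       [ 492.0184 , -269.58795]], dtype=float32))
vial 27 ((454.916259765625, -364.0336608886719), (56.05336380004883, 9.009742736816406), 61.7650146484375, array([[ 437.6883 , -386.5944 ],
       [ 445.62604, -390.85678],
       [ 472.14423, -341.47293],
       [ 464.20648, -337.21054]], dtype=float32))
```

```bash
cat >> h.py <<'E'
from scipy.spatial.transform import Rotation as Ro
def st():
    from cell import observe
    s=observe();R=Ro.from_rotvec(s["ee_rot"]).as_matrix()
    print("t%.2f"%s["clock"],"pos",s["position"].round(4),"toolx",R[:,0].round(3),"tooly",R[:,1].round(3),"toolz",R[:,2].round(3),"F",s["force"].round(1),"Mz",s["ft_torque"].round(2),"w %.3f"%s["width"],"j",s["joints"].round(2))
    return s,R
def go(p,along=None):
    """delta to world p with tool y (mod 180) along dir 'along'"""
    s,R=st();d=R.T@(np.array(p)-s["position"])*100
    print("delta cm",d.round(2),"len %.1f"%np.linalg.norm(d))
    if along is not None:
        a=R.T@np.array([along[0],along[1],0]);t=np.degrees(np.arctan2(-a[0],a[1]))
        print("turn",[round((t+o),1) for o in(-360,-180,0,180)])
E
python3 - <<'E'
from h import *
d=dict(np.load("top0.npz"))
print("groove back edge ends z.06",ray(d,[[274.5,172.5],[323,208.2],[270,177]],.06).round(4))
x=np.array([.989,-.145]);y=np.array([.145,.989]);c=np.array([.500,.019])
for p in ray(d,[[274.5,172.5],[323,208.2],[270,177]],.06): print((p[:2]-c)@x,(p[:2]-c)@y)
go([.30,.30,.226]);
a=np.radians(60.7-90);go([.4545,-.363,.15],[np.cos(a),np.sin(a)])
E
```

```text
groove back edge ends z.06 [[ 0.5413  0.121   0.06  ]
 [ 0.512  -0.0896  0.06  ]
 [ 0.5186  0.1242  0.06  ]]
0.02602546260060696 0.10689285834434882
0.02762266753439498 -0.10565083729659032
0.0031276115321604084 0.10671546311025777
t0.10 pos [0.2408 0.5762 0.226 ] toolx [-0.923  0.386 -0.   ] tooly [ 0.386  0.923 -0.001] toolz [-0.    -0.001 -1.   ] F [ 0.5 -0.4  0.5] Mz [ 0.02 -0.02 -0.02] w 0.997 j [-1.28  0.44  0.02  1.57 -0.01  1.13 -0.08]
delta cm [-16.11 -23.2    0.04] len 28.3
t0.10 pos [0.2408 0.5762 0.226 ] toolx [-0.923  0.386 -0.   ] tooly [ 0.386  0.923 -0.001] toolz [-0.    -0.001 -1.   ] F [ 0.5 -0.4  0.5] Mz [ 0.02 -0.02 -0.02] w 0.997 j [-1.28  0.44  0.02  1.57 -0.01  1.13 -0.08]
delta cm [-55.93 -78.41   7.72] len 96.6
turn [np.float64(-263.4), np.float64(-83.4), np.float64(96.6), np.float64(276.6)]
```

```bash
python3 - <<'E'
from h import *
go([.46,.15,.226],[.9,-.2])
E
```

```text
t0.10 pos [0.2408 0.5762 0.226 ] toolx [-0.923  0.386 -0.   ] tooly [ 0.386  0.923 -0.001] toolz [-0.    -0.001 -1.   ] F [ 0.5 -0.4  0.5] Mz [ 0.02 -0.02 -0.02] w 0.997 j [-1.28  0.44  0.02  1.57 -0.01  1.13 -0.08]
delta cm [-36.66 -30.88   0.05] len 47.9
turn [np.float64(-280.2), np.float64(-100.2), np.float64(79.8), np.float64(259.8)]
```

Request:
arm_command --deltas '[{"xyz":[-3,-2.5,0],"turn":6,"jaw":0},{"xyz":[-6,-5,0],"turn":12,"jaw":0},{"xyz":[-9,-7.5,0],"turn":18,"jaw":0},{"xyz":[-12,-10,0],"turn":24,"jaw":0},{"xyz":[-15,-12.5,0],"turn":30,"jaw":0}]'

```text
clock: 0.52
position: [0.3314, 0.4011, 0.2259]
ee_rot: [1.401, 2.812, -0.003]
force: [1.0, -0.2, 0.7]
width: 1.002
```

```bash
python3 - <<'E'
from h import *
go([.46,.15,.226],[.9,-.2])
E
```

```text
t0.52 pos [0.3314 0.4011 0.2259] toolx [-0.602  0.798 -0.001] tooly [ 0.798  0.602 -0.002] toolz [-0.001 -0.002 -1.   ] F [ 1.  -0.2  0.7] Mz [-0.05  0.   -0.  ] w 1.002 j [-1.13  0.26  0.18  1.84 -0.05  1.05 -0.28]
delta cm [-27.79  -4.86   0.03] len 28.2
turn [np.float64(-310.4), np.float64(-130.4), np.float64(49.6), np.float64(229.6)]
```

Request:
arm_command --deltas '[{"xyz":[-4,-0.7,0],"turn":6,"jaw":0},{"xyz":[-8,-1.4,0],"turn":12,"jaw":0},{"xyz":[-12,-2.1,0],"turn":18,"jaw":0},{"xyz":[-16,-2.8,0],"turn":24,"jaw":0},{"xyz":[-20,-3.5,0],"turn":30,"jaw":0}]'

```text
clock: 0.93
position: [0.4242, 0.2184, 0.2261]
ee_rot: [2.087, 2.348, -0.003]
force: [0.9, 0.5, -0.5]
width: 1.0
```

```bash
python3 - <<'E'
from h import *
go([.46,-.05,.226],[.9,-.3])
a=np.radians(60.7-90);go([.4545,-.363,.15],[np.cos(a),np.sin(a)])
E
```

```text
t0.93 pos [0.4242 0.2184 0.2261] toolx [-0.117  0.993 -0.001] tooly [ 0.993  0.117 -0.001] toolz [-0.001 -0.002 -1.   ] F [ 0.9  0.5 -0.5] Mz [-0.08 -0.01  0.  ] w 1.000 j [-0.9   0.19  0.37  1.94 -0.08  1.02 -0.37]
delta cm [-27.08   0.41   0.05] len 27.1
turn [np.float64(-334.8), np.float64(-154.8), np.float64(25.2), np.float64(205.2)]
t0.93 pos [0.4242 0.2184 0.2261] toolx [-0.117  0.993 -0.001] tooly [ 0.993  0.117 -0.001] toolz [-0.001 -0.002 -1.   ] F [ 0.9  0.5 -0.5] Mz [-0.08 -0.01  0.  ] w 1.000 j [-0.9   0.19  0.37  1.94 -0.08  1.02 -0.37]
delta cm [-58.08  -3.8    7.7 ] len 58.7
turn [np.float64(-324.0), np.float64(-144.0), np.float64(36.0), np.float64(216.0)]
```

Request:
arm_command --deltas '[{"xyz":[-4,-0.1,0],"turn":4,"jaw":0},{"xyz":[-8,-0.1,0],"turn":8,"jaw":0},{"xyz":[-12,-0.2,0],"turn":12,"jaw":0},{"xyz":[-16,-0.2,0],"turn":16,"jaw":0},{"xyz":[-20,-0.3,0],"turn":20,"jaw":0}]'

```text
clock: 1.35
position: [0.4443, 0.0175, 0.2264]
ee_rot: [2.466, 1.946, -0.003]
force: [0.2, 0.4, 0.1]
width: 1.0
```

```bash
python3 - <<'E'
from h import *
a=np.radians(60.7-90);go([.4545,-.363,.2],[np.cos(a),np.sin(a)])
E
```

```text
t1.35 pos [0.4443 0.0175 0.2264] toolx [ 0.233  0.973 -0.001] tooly [ 0.973 -0.233 -0.001] toolz [-0.001 -0.001 -1.   ] F [0.2 0.4 0.1] Mz [-0.08  0.01  0.05] w 1.000 j [-0.65  0.14  0.56  2.02 -0.08  1.01 -0.28]
delta cm [-36.77   9.84   2.69] len 38.2
turn [np.float64(-344.1), np.float64(-164.1), np.float64(15.9), np.float64(195.9)]
```

Request:
arm_command --deltas '[{"xyz":[-4,1,0.2],"turn":3,"jaw":0},{"xyz":[-8,2,0.5],"turn":6,"jaw":0},{"xyz":[-12,3,0.8],"turn":9,"jaw":0},{"xyz":[-16,4,1],"turn":12,"jaw":0},{"xyz":[-20,5.2,1.3],"turn":15.9,"jaw":0}]'

```text
clock: 1.77
position: [0.4476, -0.1903, 0.2137]
ee_rot: [2.713, 1.583, -0.002]
force: [0.3, 0.8, -0.6]
width: 1.001
```

```bash
python3 - <<'E'
from h import *
a=np.radians(60.7-90);go([.4545,-.363,.1],[np.cos(a),np.sin(a)])
E
```

```text
t1.77 pos [ 0.4476 -0.1903  0.2137] toolx [ 0.492  0.871 -0.001] tooly [ 0.871 -0.492 -0.   ] toolz [-0.001 -0.001 -1.   ] F [ 0.3  0.8 -0.6] Mz [-0.1  -0.02 -0.01] w 1.001 j [-0.3   0.25  0.74  1.96 -0.2   1.    0.01]
delta cm [-14.68   9.1   11.39] len 20.7
turn [np.float64(-360.2), np.float64(-180.2), np.float64(-0.2), np.float64(179.8)]
```

```bash
python3 - <<'E'
from h import *
d=dict(np.load("top0.npz"));P=cloud(d);print(P[295,428],P[271,453],P[290,425])
E
```

```text
[ 0.42191859 -0.51085715  0.07673019] [ 0.54435679 -0.54517559  0.04553863] [ 0.42768985 -0.49613959  0.0857324 ]
```

Request:
arm_command --deltas '[{"xyz":[-4,2.4,3],"turn":0,"jaw":80},{"xyz":[-8,5,6],"turn":0,"jaw":80},{"xyz":[-12,7.5,9],"turn":0,"jaw":80},{"xyz":[-14.7,9.1,11.4],"turn":0,"jaw":80},{"xyz":[-14.7,9.1,11.4],"turn":0,"jaw":80}]'

```text
clock: 2.18
position: [0.4542, -0.3644, 0.0984]
ee_rot: [-2.713, -1.584, 0.002]
force: [0.1, -0.0, 0.7]
width: 0.705
```

```bash
python3 - <<'E'
from h import *
from cell import get_image
a=np.radians(60.7-90);go([.4545,-.363,.018],[np.cos(a),np.sin(a)])
d=get_image("scene");cv2.imwrite("pics/s1.png",cv2.resize(d["frame"][150:300,330:500,::-1],None,fx=4,fy=4))
E
```

```text
t2.18 pos [ 0.4542 -0.3644  0.0984] toolx [ 0.492  0.871 -0.001] tooly [ 0.871 -0.492 -0.001] toolz [-0.001 -0.    -1.   ] F [ 0.1 -0.   0.7] Mz [-0.04  0.01 -0.02] w 0.705 j [ 0.15  0.57  0.64  1.86 -0.43  0.86  0.49]
delta cm [ 0.14 -0.03  8.04] len 8.0
turn [np.float64(-360.1), np.float64(-180.1), np.float64(-0.1), np.float64(179.9)]
```

View pics/s1.png

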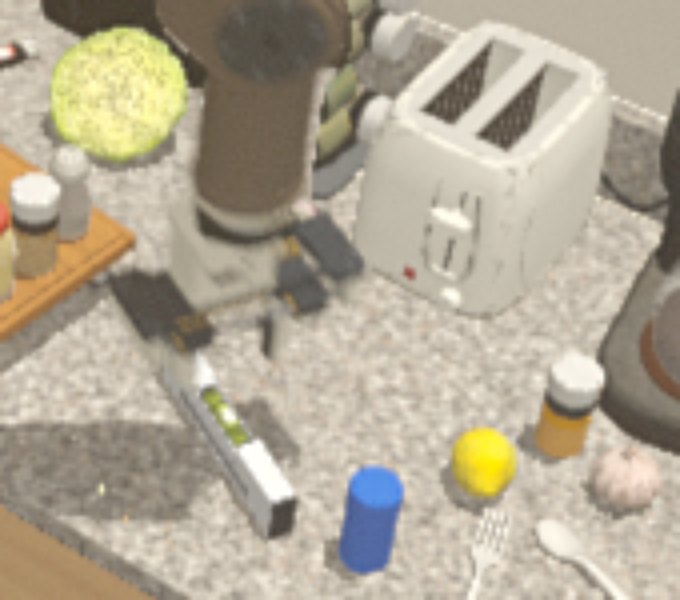

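The open fingers straddle the level (crop (230,410)), and the blue bottle is clear of them. I'll go down now.

Request:
arm_command --deltas '[{"xyz":[0.1,0,2.5],"turn":0,"jaw":80},{"xyz":[0.1,0,5],"turn":0,"jaw":80},{"xyz":[0.1,0,7],"turn":0,"jaw":80},{"xyz":[0.1,0,8],"turn":0,"jaw":80},{"xyz":[0.1,0,8],"turn":0,"jaw":80}]'

```text
clock: 2.65
position: [0.4494, -0.3695, 0.0125]
ee_rot: [-2.716, -1.574, 0.014]
force: [0.0, -0.8, 0.2]
width: 0.689
```

Request:
arm_command --deltas '[{"xyz":[0,0,0],"turn":0,"jaw":255},{"xyz":[0,0,0],"turn":0,"jaw":255},{"xyz":[0,0,0],"turn":0,"jaw":255},{"xyz":[0,0,0],"turn":0,"jaw":255},{"xyz":[0,0,0],"turn":0,"jaw":255}]' --force 20

```text
clock: 3.07
position: [0.4499, -0.3696, 0.0134]
ee_rot: [-2.716, -1.575, 0.013]
force: [0.0, 0.6, 0.0]
width: 0.376
```

```bash
python3 - <<'E'
from h import *
st()
E
```

```text
t3.07 pos [ 0.4499 -0.3696  0.0134] toolx [ 0.497  0.868 -0.006] tooly [ 0.868 -0.497 -0.006] toolz [-0.008 -0.003 -1.   ] F [0.  0.6 0. ] Mz [-0.15  0.06  0.02] w 0.376 j [ 0.22  0.68  0.55  1.91 -0.52  0.7   0.56]
```

Request:
arm_command --deltas '[{"xyz":[0.7,0,-0.5],"turn":0,"jaw":180},{"xyz":[0.7,0,-0.5],"turn":0,"jaw":180},{"xyz":[0.7,0,-0.5],"turn":0,"jaw":180}]'

```text
clock: 3.32
position: [0.4544, -0.3631, 0.019]
ee_rot: [-2.716, -1.577, 0.011]
force: [1.1, 0.4, 0.1]
width: 0.294
```

```bash
python3 - <<'E'
from h import *
a=np.radians(60.7-90);go([.4545,-.363,.018],[np.cos(a),np.sin(a)])
E
```

```text
t3.32 pos [ 0.4544 -0.3631  0.019 ] toolx [ 0.496  0.868 -0.006] tooly [ 0.868 -0.496 -0.004] toolz [-0.007 -0.003 -1.   ] F [1.1 0.4 0.1] Mz [-0.05 -0.27  0.03] w 0.294 j [ 0.2   0.67  0.56  1.91 -0.52  0.71  0.55]
delta cm [0.01 0.01 0.09] len 0.1
turn [np.float64(-360.4), np.float64(-180.4), np.float64(-0.4), np.float64(179.6)]
```

Request:
arm_command --deltas '[{"xyz":[0,0,0],"turn":0,"jaw":255},{"xyz":[0,0,0],"turn":0,"jaw":255},{"xyz":[0,0,0],"turn":0,"jaw":255},{"xyz":[0,0,0],"turn":0,"jaw":255}]' --force 25

```text
clock: 3.65
position: [0.455, -0.3632, 0.0193]
ee_rot: [-2.717, -1.577, 0.01]
force: [1.7, 1.1, 5.6]
width: 0.238
```

Request:
arm_command --deltas '[{"xyz":[0,0,-2],"turn":0,"jaw":255},{"xyz":[0,0,-4],"turn":0,"jaw":255},{"xyz":[0,0,-6],"turn":0,"jaw":255},{"xyz":[0,0,-8],"turn":0,"jaw":255},{"xyz":[0,0,-8],"turn":0,"jaw":255}]'

```text
clock: 4.07
position: [0.4561, -0.3643, 0.1021]
ee_rot: [2.715, 1.575, -0.008]
force: [0.9, -0.5, -1.7]
width: 0.238
```

```bash
python3 - <<'E'
from h import *
from cell import get_image
for n in("top","scene"):
    d=get_image(n);cv2.imwrite(f"pics/{n}2.png",d["frame"][:,:,::-1])
    np.savez(f"{n}2.npz",**d)
x=[.989,-.145]
go([.44,-.05,.23],x)
a=cv2.imread("pics/top2.png");cv2.imwrite("pics/t2.png",cv2.resize(a[150:310,300:460],None,fx=3.7,fy=3.7,interpolation=2))
a=cv2.imread("pics/scene2.png");cv2.imwrite("pics/s2.png",cv2.resize(a[150:310,330:490],None,fx=3.7,fy=3.7,interpolation=2))
E
```

```text
t4.17 pos [ 0.4552 -0.3628  0.0992] toolx [ 0.496  0.868 -0.005] tooly [ 0.868 -0.496 -0.004] toolz [-0.006 -0.003 -1.   ] F [ 0.5  0.6 -2.6] Mz [-0.11  0.13 -0.11] w 0.242 j [ 0.14  0.57  0.65  1.86 -0.43  0.86  0.47]
delta cm [ 26.34 -16.88 -13.17] len 33.9
turn [np.float64(-381.4), np.float64(-201.4), np.float64(-21.4), np.float64(158.6)]
```

View pics/t2.png

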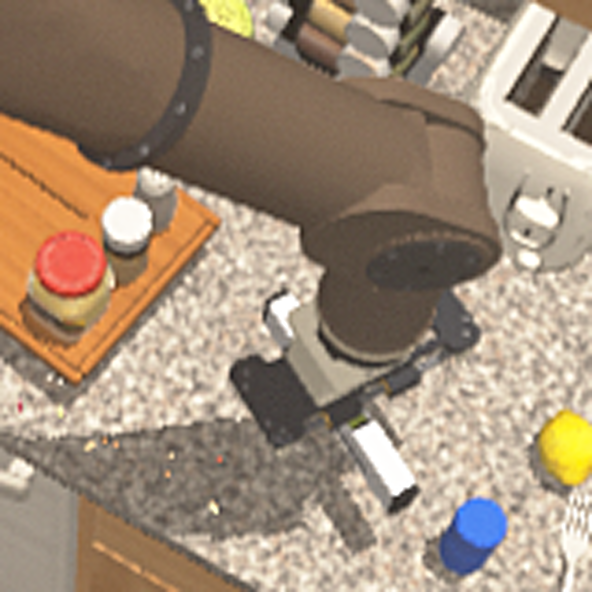

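View pics/s2.png

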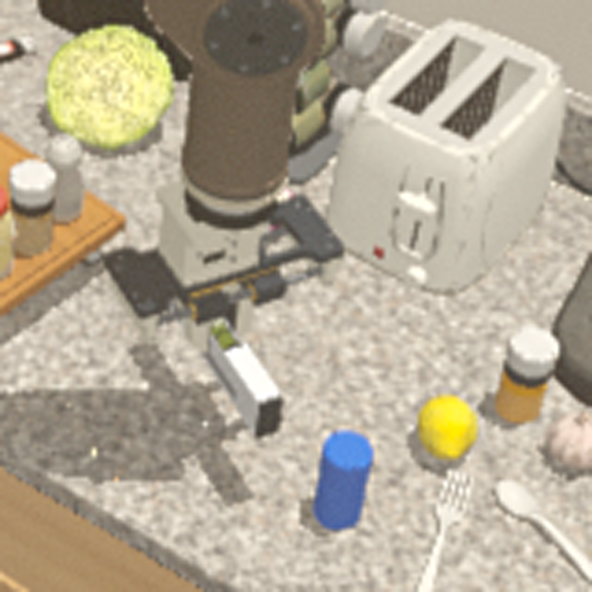

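The level is held level (top crop (345,400)) and clear of the worktop. Next I'll raise it and carry it over towards the groove.

Request:
arm_command --deltas '[{"xyz":[1,-0.6,-4],"turn":0,"jaw":255},{"xyz":[2,-1.2,-8],"turn":-3,"jaw":255},{"xyz":[4,-2.5,-11.5],"turn":-6,"jaw":255},{"xyz":[7,-4.5,-13],"turn":-9,"jaw":255},{"xyz":[10,-6.5,-13],"turn":-12,"jaw":255}]'

```text
clock: 4.58
position: [0.4498, -0.2439, 0.231]
ee_rot: [2.535, 1.852, -0.007]
force: [0.7, 0.8, -1.4]
width: 0.239
```

```bash
python3 - <<'E'
from h import *
go([.44,-.05,.23],[.989,-.145])
E
```

```text
t4.58 pos [ 0.4498 -0.2439  0.231 ] toolx [ 0.304  0.953 -0.005] tooly [ 0.953 -0.304 -0.001] toolz [-0.002 -0.005 -1.   ] F [ 0.7  0.8 -1.4] Mz [-0.03 -0.02  0.03] w 0.239 j [-0.17  0.28  0.71  1.88 -0.2   1.06  0.31]
delta cm [ 1.818e+01 -6.830e+00  1.000e-02] len 19.4
turn [np.float64(-369.4), np.float64(-189.4), np.float64(-9.4), np.float64(170.6)]
```

Request:
arm_command --deltas '[{"xyz":[3.6,-1.4,0],"turn":-2,"jaw":255},{"xyz":[7.2,-2.8,0],"turn":-4,"jaw":255},{"xyz":[10.8,-4,0],"turn":-6,"jaw":255},{"xyz":[14.4,-5.4,0],"turn":-8,"jaw":255},{"xyz":[18,-6.8,0],"turn":-9.4,"jaw":255}]'

```text
clock: 5.0
position: [0.4383, -0.0499, 0.2289]
ee_rot: [2.373, 2.057, -0.01]
force: [1.4, 0.1, -2.3]
width: 0.243
```

```bash
python3 - <<'E'
from h import *
go([.512,.0175,.13],[.989,-.145])
E
```

```text
t5.00 pos [ 0.4383 -0.0499  0.2289] toolx [ 0.142  0.99  -0.006] tooly [ 0.99  -0.142 -0.003] toolz [-0.004 -0.005 -1.   ] F [ 1.4  0.1 -2.3] Mz [-0.13 -0.06 -0.03] w 0.243 j [-0.52  0.13  0.58  2.02 -0.08  1.02 -0.05]
delta cm [7.77 6.37 9.83] len 14.1
turn [np.float64(-359.8), np.float64(-179.8), np.float64(0.2), np.float64(180.2)]
```

Request:
arm_command --deltas '[{"xyz":[3,2.4,0],"turn":0,"jaw":255},{"xyz":[6,4.8,2],"turn":0,"jaw":255},{"xyz":[7.8,6.4,5],"turn":0,"jaw":255},{"xyz":[7.8,6.4,8.5],"turn":0,"jaw":255},{"xyz":[7.8,6.4,9.8],"turn":0,"jaw":255}]'

```text
clock: 5.42
position: [0.5099, 0.0191, 0.1247]
ee_rot: [-2.369, -2.059, 0.021]
force: [-1.4, -1.0, -1.9]
width: 0.241
```

Request:
arm_command --deltas '[{"xyz":[0,0,0.5],"turn":0,"jaw":255},{"xyz":[0,0,0.5],"turn":0,"jaw":255}]'

```text
clock: 5.58
position: [0.5073, 0.0191, 0.1168]
ee_rot: [-2.366, -2.058, 0.029]
force: [-0.6, 0.8, -1.7]
width: 0.235
```

```bash
python3 - <<'E'
from h import *
from cell import get_image
for n in("top","scene"):
    d=get_image(n);cv2.imwrite(f"pics/{n}3.png",d["frame"][:,:,::-1])
    np.savez(f"{n}3.npz",**d)
    b=(215,110,375,260) if n=="top" else (235,110,395,260)
    cv2.imwrite(f"pics/{n}3c.png",cv2.resize(d["frame"][b[1]:b[3],b[0]:b[2],::-1],None,fx=4,fy=4,interpolation=2))
go([.512,.0175,.0715],[.989,-.145])
E
```

```text
t5.68 pos [0.5096 0.0188 0.1197] toolx [ 0.14   0.99  -0.009] tooly [ 0.99  -0.14  -0.011] toolz [-0.012 -0.007 -1.   ] F [ 0.5  0.1 -1.3] Mz [-0.04  0.03  0.06] w 0.239 j [-0.52  0.4   0.49  2.   -0.25  0.81 -0.02]
delta cm [-0.05  0.31  4.82] len 4.8
turn [np.float64(-359.7), np.float64(-179.7), np.float64(0.3), np.float64(180.3)]
```

View pics/top3c.png

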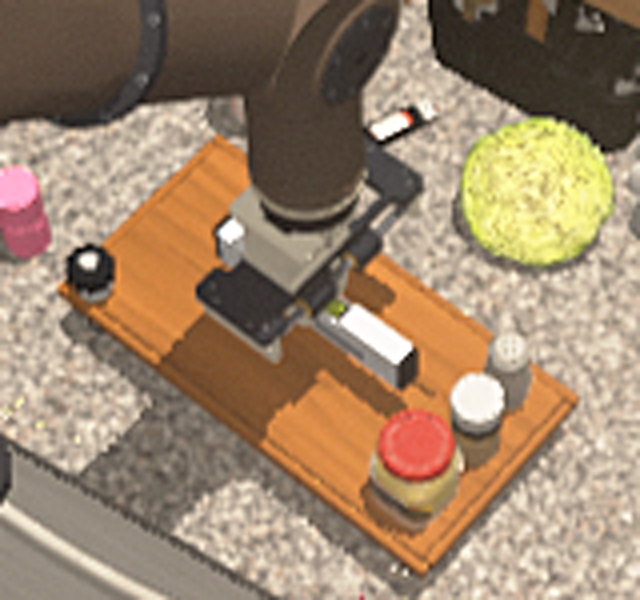

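View pics/scene3c.png

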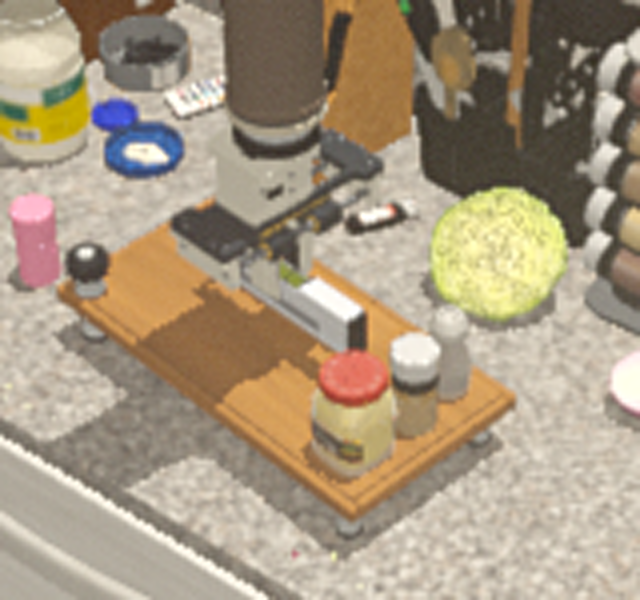

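```bash
cat >> h.py <<'E'
SX=np.array([.989,-.145]);SY=np.array([.145,.989]);SC=np.array([.500,.019])
def sh(p): return np.stack([(p[:,:2]-SC)@SX,(p[:,:2]-SC)@SY],-1)*1000
E
python3 - <<'E'
from h import *
for n,b in(("top",(260,160,325,210)),("scene",(290,170,335,205))):
    d=dict(np.load(n+"3.npz"));P=cloud(d);f=d["frame"].astype(int)
    m=np.zeros(f.shape[:2],bool);m[b[1]:b[3],b[0]:b[2]]=1
    Z=P[...,2]
    lv=m&(abs(Z-.144)<.006)
    q=sh(P[lv]);zz=Z[lv]
    print(n,lv.sum())
    w=m&(f.min(-1)>190)
    q=sh(ray(d,np.argwhere(w)[:,::-1],.144)); 
    for y0 in range(-110,120,10):
        k=q[(q[:,1]>=y0)&(q[:,1]<y0+10)]
        if len(k):print(y0,len(k),k[:,0].min().round(1),k[:,0].max().round(1),k[:,1].min().round(1),k[:,1].max().round(1))
    print("z white",np.median(Z[w]))
E
```

```text
top 169
-100 4 -1.5 12.7 -91.8 -91.4
-90 20 -3.5 16.8 -89.5 -80.1
-80 22 -4.1 17.5 -79.9 -70.3
-70 21 -4.1 69.8 -68.4 -60.9
-60 22 -3.4 93.9 -58.9 -50.6
-50 19 -4.8 17.0 -49.4 -42.0
-40 16 -6.8 16.4 -39.9 -30.0
-30 1 71.9 71.9 -21.4 -21.4
-20 4 69.8 125.3 -19.0 -14.6
0 1 80.8 80.8 3.0 3.0
70 2 1.7 6.6 79.4 79.4
80 15 -6.6 10.1 81.8 89.4
90 7 -3.8 10.8 91.7 94.4
z white 0.14032491238645317
scene 220
-100 4 1.0 11.9 -93.7 -90.2
-90 15 -1.5 58.7 -89.9 -80.2
-80 16 -2.9 73.8 -79.8 -70.3
-70 15 -3.2 89.1 -69.3 -60.2
-60 14 -2.1 44.8 -59.3 -50.0
-50 17 -3.5 86.7 -49.6 -40.3
-40 12 -1.3 73.9 -39.4 -32.2
-10 4 45.8 61.1 -9.3 -2.7
z white 0.1432070249458277
```

Request:
arm_command --deltas '[{"xyz":[-0.2,0.3,1],"turn":0,"jaw":255},{"xyz":[-0.2,0.3,2],"turn":0,"jaw":255},{"xyz":[-0.2,0.3,3],"turn":0,"jaw":255},{"xyz":[-0.2,0.3,3.4],"turn":0,"jaw":255},{"xyz":[-0.2,0.3,3.4],"turn":0,"jaw":255}]'

```text
clock: 6.1
position: [0.511, 0.0161, 0.0845]
ee_rot: [-2.369, -2.058, 0.024]
force: [-0.3, 0.2, -1.6]
width: 0.237
```

```bash
python3 - <<'E'
from h import *
from cell import get_image
go([.5127,.0161,.083],[.989,-.145])
for n,b in(("top",(260,160,335,225)),("scene",(290,170,345,225))):
    d=get_image(n)
    np.savez(f"{n}4.npz",**d)
    cv2.imwrite(f"pics/{n}4c.png",cv2.resize(d["frame"][b[1]-40:b[3],b[0]-20:b[2],::-1],None,fx=6,fy=6,interpolation=2))
    P=cloud(d);f=d["frame"].astype(int)
    m=np.zeros(f.shape[:2],bool);m[b[1]:b[3],b[0]:b[2]]=1
    w=m&(f.min(-1)>190)&(abs(P[...,2]-.107)<.008)
    q=sh(ray(d,np.argwhere(w)[:,::-1],.1075));print(n,w.sum(),np.median(P[w][:,2]),q.min(0),q.max(0))
    k=q[(q[:,1]<-45)&(q[:,1]>-85)];print(k.min(0),k.max(0))
go([.5127,.0161,.083],[.989,-.145])
E
```

```text
t6.10 pos [0.511  0.0161 0.0845] toolx [ 0.14   0.99  -0.009] tooly [ 0.99  -0.14  -0.013] toolz [-0.014 -0.007 -1.   ] F [-0.3  0.2 -1.6] Mz [-0.06  0.11 -0.  ] w 0.237 j [-0.48  0.46  0.47  2.02 -0.29  0.74  0.02]
delta cm [0.03 0.17 0.15] len 0.2
turn [np.float64(-359.7), np.float64(-179.7), np.float64(0.3), np.float64(180.3)]
top 124 0.10861986950567426 [-3.40728716e-02 -9.14228926e+01] [22.07303626 93.35858994]
[  1.31026743 -84.35478765] [ 22.07303626 -45.40730433]
scene 72 0.1104849829547091 [  1.06111346 -92.79451803] [ 25.64785513 -32.68245619]
[  1.88023098 -83.08004205] [ 25.64785513 -45.44678   ]
t6.20 pos [0.5118 0.0161 0.0856] toolx [ 0.14   0.99  -0.009] tooly [ 0.99  -0.14  -0.012] toolz [-0.013 -0.007 -1.   ] F [-1.   1.  -2.4] Mz [-0.08 -0.01  0.01] w 0.243 j [-0.49  0.46  0.47  2.02 -0.29  0.74  0.02]
delta cm [0.02 0.1  0.26] len 0.3
turn [np.float64(-359.7), np.float64(-179.7), np.float64(0.3), np.float64(180.3)]
```

View pics/top4c.png

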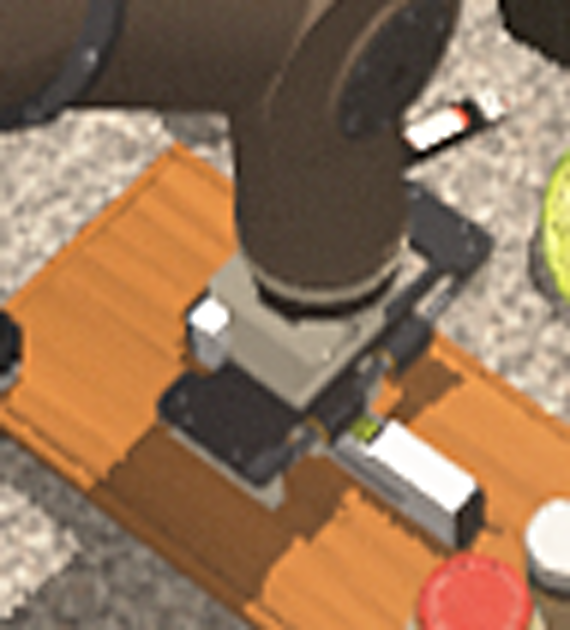

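View pics/scene4c.png

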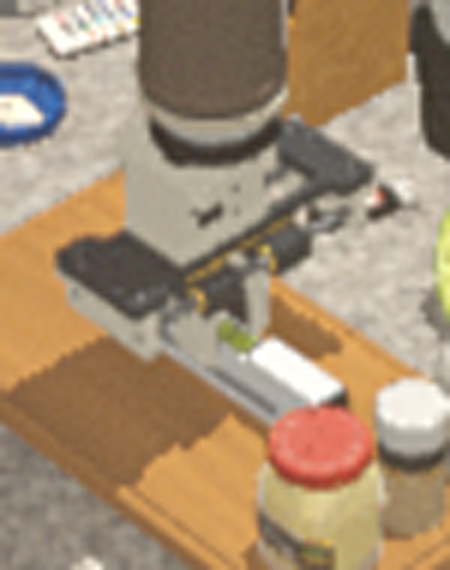

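The level is over the groove, with its measured centre at x ≈ 11.7 mm in the shelf frame and y ≈ 0. I'll lower it now.

Request:
arm_command --deltas '[{"xyz":[0,0.05,0.4],"turn":0.3,"jaw":255},{"xyz":[0,0.05,0.7],"turn":0.3,"jaw":255},{"xyz":[0,0.05,1.0],"turn":0.3,"jaw":255},{"xyz":[0,0.05,1.2],"turn":0.3,"jaw":255},{"xyz":[0,0.05,1.2],"turn":0.3,"jaw":255}]' --force 15

```text
clock: 6.62
position: [0.5124, 0.016, 0.0733]
ee_rot: [-2.375, -2.052, 0.022]
force: [1.4, 0.1, -2.6]
width: 0.24
```

```bash
python3 - <<'E'
from h import *
go([.5124,.0161,.0713],[.989,-.145])
E
```

```text
t6.62 pos [0.5124 0.016  0.0733] toolx [ 0.145  0.989 -0.009] tooly [ 0.989 -0.145 -0.011] toolz [-0.012 -0.007 -1.   ] F [ 1.4  0.1 -2.6] Mz [-0.08 -0.4  -0.05] w 0.240 j [-0.48  0.48  0.46  2.03 -0.31  0.71  0.03]
delta cm [ 0.02 -0.    0.2 ] len 0.2
turn [np.float64(-360.0), np.float64(-180.0), np.float64(-0.0), np.float64(180.0)]
```

Request:
arm_command --deltas '[{"xyz":[0,0,0.1],"turn":0,"jaw":255},{"xyz":[0,0,0.2],"turn":0,"jaw":255},{"xyz":[0,0,0.25],"turn":0,"jaw":255},{"xyz":[0,0,0.25],"turn":0,"jaw":255}]' --force 5

```text
clock: 6.95
position: [0.5126, 0.0159, 0.0711]
ee_rot: [-2.375, -2.052, 0.021]
force: [-0.7, -0.2, 2.5]
width: 0.238
```

```bash
python3 - <<'E'
from h import *
go([.5124,.0161,.0713],[.989,-.145])
E
```

```text
t6.95 pos [0.5126 0.0159 0.0711] toolx [ 0.145  0.989 -0.009] tooly [ 0.989 -0.145 -0.011] toolz [-0.012 -0.007 -1.   ] F [-0.7 -0.2  2.5] Mz [-0.1   0.06 -0.  ] w 0.238 j [-0.47  0.48  0.45  2.03 -0.31  0.71  0.03]
delta cm [ 0.02 -0.02 -0.02] len 0.0
turn [np.float64(-360.0), np.float64(-180.0), np.float64(-0.0), np.float64(180.0)]
```

Seated: the contact force turned to +2.5 N at the expected height. I'll open and rise.

Request:
arm_command --deltas '[{"xyz":[0,0,0],"turn":0,"jaw":110},{"xyz":[0,0,0],"turn":0,"jaw":110},{"xyz":[0,0,0],"turn":0,"jaw":110},{"xyz":[0,0,-1],"turn":0,"jaw":110},{"xyz":[0,0,-4],"turn":0,"jaw":110}]'

```text
clock: 7.37
position: [0.5105, 0.0161, 0.1091]
ee_rot: [-2.373, -2.051, 0.03]
force: [1.3, 0.8, 0.2]
width: 0.542
```

Request:
arm_command --deltas '[{"xyz":[0,0,-4],"turn":0,"jaw":80},{"xyz":[0,0,-8],"turn":0,"jaw":80},{"xyz":[0,0,-10],"turn":0,"jaw":80},{"xyz":[4,-1.5,-11],"turn":0,"jaw":80},{"xyz":[8,-3,-11],"turn":0,"jaw":80}]'

```text
clock: 7.78
position: [0.497, 0.0958, 0.2224]
ee_rot: [-2.382, -2.044, 0.022]
force: [1.0, 1.0, -0.9]
width: 0.685
```

```bash
python3 - <<'E'
from h import *
from cell import get_image
for n,b in(("top",(220,120,370,265)),("scene",(240,140,390,270))):
    d=get_image(n)
    np.savez(f"{n}5.npz",**d)
    cv2.imwrite(f"pics/{n}5c.png",cv2.resize(d["frame"][b[1]:b[3],b[0]:b[2],::-1],None,fx=4,fy=4,interpolation=2))
go([.446,.204,.15],[.989,-.145])
E
```

```text
t7.88 pos [0.4938 0.1046 0.2197] toolx [ 0.136  0.991 -0.007] tooly [ 0.991 -0.136 -0.017] toolz [-0.018 -0.005 -1.   ] F [ 0.2  0.2 -0.6] Mz [-0.03  0.13  0.03] w 0.686 j [-0.72  0.27  0.51  1.89 -0.15  1.04 -0.28]
delta cm [ 9.25 -5.97  7.  ] len 13.0
turn [np.float64(-359.5), np.float64(-179.5), np.float64(0.5), np.float64(180.5)]
```

View pics/top5c.png

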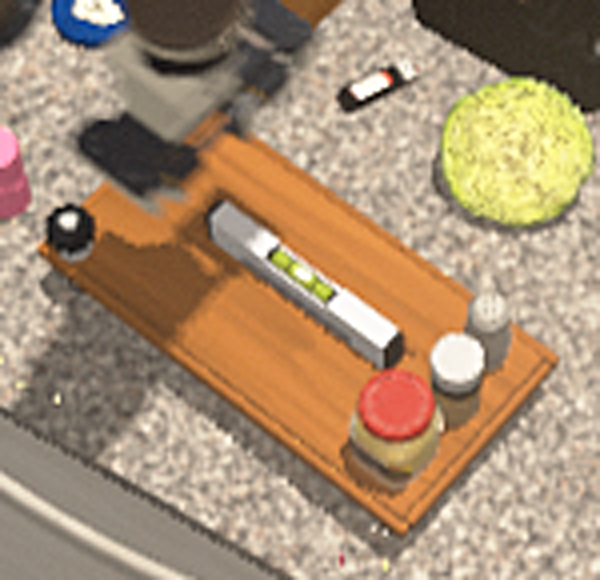

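View pics/scene5c.png

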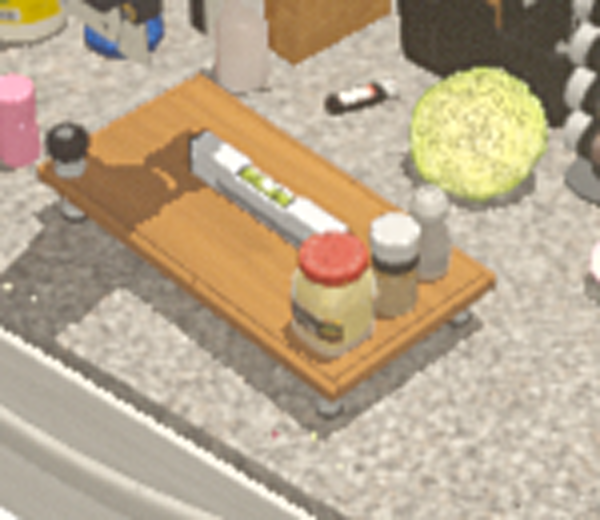

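The level stands upright in the groove, let go (top crop (305,280)), and the jars are untouched. The only black knob is at top crop (70,230), on the near left corner. I'll measure it and the pink neighbour.

```bash
python3 - <<'E'
from h import *
d=dict(np.load("top5.npz"));P=cloud(d);f=d["frame"]
m=np.zeros(f.shape[:2],bool);m[165:195,228:248]=1
k=m&(P[...,2]>.094);print(k.sum(),P[k].mean(0),(P[k].min(0)+P[k].max(0))/2,P[k].min(0),P[k].max(0))
print("pink",P[165,220],P[157,220])
w=(f.min(-1)>170);w[:165]=0;w[215:]=0;w[:,:262]=0;w[:,325:]=0
w&=(P[...,2]>.085)&(P[...,2]<.11);q=sh(ray(d,np.argwhere(w)[:,::-1],.096));print("level top",w.sum(),np.median(P[w][:,2]),np.percentile(q,[3,50,97],axis=0))
d=dict(np.load("scene5.npz"));P=cloud(d)
m[:]=0;m[165:190,245:268]=1
k=m&(P[...,2]>.094);print(k.sum(),P[k].mean(0),(P[k].min(0)+P[k].max(0))/2,P[k].min(0),P[k].max(0))
go([.446,.204,.15],[.145,.989])
E
```

```text
104 [0.40691314 0.15542872 0.20460623] [ 0.16898968 -0.11370899  0.81840195] [-0.13083478 -0.44937722  0.09431556] [0.46881415 0.22195923 1.54248834]
pink [0.46769388 0.29585182 0.06056424] [0.48738183 0.30737403 0.07553859]
level top 185 0.09456192340160507 [[ -0.11786883 -89.80209426]
 [ 11.45939491 -43.8052189 ]
 [ 21.55151064  53.99699392]]
66 [0.43012804 0.18276089 0.11924215] [-0.03229383 -0.33372338  0.7008113 ] [-0.53460473 -0.8879269   0.09465639] [0.47001707 0.22048013 1.3069662 ]
t7.88 pos [0.4938 0.1046 0.2197] toolx [ 0.136  0.991 -0.007] tooly [ 0.991 -0.136 -0.017] toolz [-0.018 -0.005 -1.   ] F [ 0.2  0.2 -0.6] Mz [-0.03  0.13  0.03] w 0.686 j [-0.72  0.27  0.51  1.89 -0.15  1.04 -0.28]
delta cm [ 9.25 -5.97  7.  ] len 13.0
turn [np.float64(-449.5), np.float64(-269.5), np.float64(-89.5), np.float64(90.5)]
```

```bash
python3 - <<'E'
from h import *
for n,b in(("top",(165,195,228,248)),("scene",(165,190,245,268))):
    d=dict(np.load(n+"5.npz"));P=cloud(d);f=d["frame"]
    m=np.zeros(f.shape[:2],bool);m[b[0]:b[1],b[2]:b[3]]=1
    for z0,z1 in((.085,.096),(.096,.112)):
        k=m&(P[...,2]>z0)&(P[...,2]<z1)&(f.max(-1)<80)
        c,r=cv2.minEnclosingCircle((P[k][:,:2]*1000).astype(np.float32));print(n,z0,k.sum(),P[k].mean(0),c,r,P[k][:,2].max())
E
```

```text
top 0.085 25 [0.4411217  0.1995199  0.09265625] (446.889404296875, 205.9810333251953) 20.897626876831055 0.0956745921438713
top 0.096 57 [0.44521261 0.20175977 0.10075988] (447.4508972167969, 202.49819946289062) 21.063491821289062 0.11063877848182657
scene 0.085 15 [0.44115009 0.19290376 0.09007919] (442.5830993652344, 200.06631469726562) 15.770745277404785 0.0956826645782598
scene 0.096 27 [0.43970795 0.19498116 0.10049268] (444.1431579589844, 196.69674682617188) 17.31710433959961 0.1082359338423029
```

Request:
arm_command --deltas '[{"xyz":[2,-1.2,0],"turn":-6,"jaw":80},{"xyz":[4,-2.4,0],"turn":-12,"jaw":80},{"xyz":[6,-3.6,1],"turn":-19,"jaw":80},{"xyz":[8,-4.8,2],"turn":-26,"jaw":80},{"xyz":[9.3,-6,3],"turn":-32,"jaw":80}]'

```text
clock: 8.3
position: [0.4459, 0.2068, 0.1903]
ee_rot: [-1.69, -2.634, 0.02]
force: [0.4, -0.4, -0.3]
width: 0.688
```

```bash
python3 - <<'E'
from h import *
go([.446,.203,.15],[.145,.989])
E
```

```text
t8.30 pos [0.4459 0.2068 0.1903] toolx [-0.417  0.909  0.003] tooly [ 0.909  0.417 -0.017] toolz [-0.017 -0.004 -1.   ] F [ 0.4 -0.4 -0.3] Mz [-0.09  0.03  0.09] w 0.688 j [-0.82  0.27  0.35  1.95 -0.12  0.96  0.02]
delta cm [-0.36 -0.08  4.03] len 4.0
turn [np.float64(-417.0), np.float64(-237.0), np.float64(-57.0), np.float64(123.0)]
```

Request:
arm_command --deltas '[{"xyz":[-0.3,0,1],"turn":-7,"jaw":80},{"xyz":[-0.3,0,2],"turn":-14,"jaw":80},{"xyz":[-0.3,0,3],"turn":-21,"jaw":80},{"xyz":[-0.3,0,3],"turn":-28,"jaw":80},{"xyz":[-0.3,0,3],"turn":-35,"jaw":80}]'

```text
clock: 8.72
position: [0.4461, 0.2035, 0.1601]
ee_rot: [-0.809, -3.019, 0.015]
force: [0.2, 0.2, 0.1]
width: 0.686
```

Request:
arm_command --deltas '[{"xyz":[0,0,0],"turn":-7,"jaw":80},{"xyz":[0,0,0],"turn":-14,"jaw":80},{"xyz":[0,0,0],"turn":-21,"jaw":80},{"xyz":[0,0,0],"turn":-22,"jaw":80},{"xyz":[0,0,0],"turn":-22,"jaw":80}]'

```text
clock: 9.13
position: [0.4462, 0.2032, 0.1604]
ee_rot: [-0.222, -3.116, 0.01]
force: [-0.0, -0.6, 0.1]
width: 0.683
```

```bash
python3 - <<'E'
from h import *
from cell import get_image
go([.446,.203,.074],[.145,.989])
d=get_image("scene");cv2.imwrite("pics/s6.png",cv2.resize(d["frame"][100:260,200:360,::-1],None,fx=3.7,fy=3.7,interpolation=2))
E
```

```text
t9.13 pos [0.4462 0.2032 0.1604] toolx [-0.99   0.142  0.017] tooly [ 0.142  0.99  -0.008] toolz [-0.018 -0.005 -1.   ] F [-0.  -0.6  0.1] Mz [-0.01 -0.04 -0.04] w 0.683 j [-0.64  0.3   0.13  1.97 -0.06  0.89  0.95]
delta cm [-0.13  0.05  8.64] len 8.6
turn [np.float64(-359.8), np.float64(-179.8), np.float64(0.2), np.float64(180.2)]
```

View pics/s6.png

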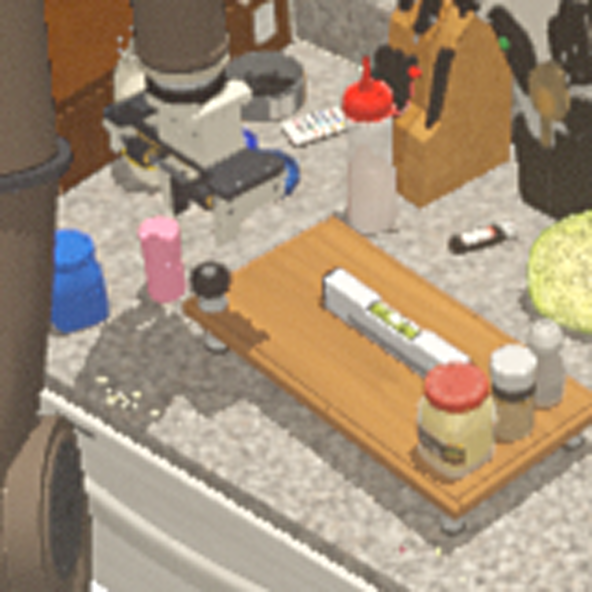

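The knob (crop (210,285)) and the vial (crop (395,322)) both stay visible. I'll go down over the knob.

Request:
arm_command --deltas '[{"xyz":[0,0,1.5],"turn":0,"jaw":80},{"xyz":[-0.1,0,3],"turn":0,"jaw":80},{"xyz":[-0.1,0,4.5],"turn":0,"jaw":80},{"xyz":[-0.1,0,5.5],"turn":0,"jaw":80},{"xyz":[-0.1,0,5.5],"turn":0,"jaw":80}]'

```text
clock: 9.6
position: [0.445, 0.2022, 0.1037]
ee_rot: [-0.227, -3.113, 0.013]
force: [-0.6, -0.2, 0.2]
width: 0.685
```

```bash
python3 - <<'E'
from h import *
go([.446,.203,.074],[.145,.989])
E
```

```text
t9.60 pos [0.445  0.2022 0.1037] toolx [-0.989  0.145  0.02 ] tooly [ 0.145  0.989 -0.01 ] toolz [-0.021 -0.007 -1.   ] F [-0.6 -0.2  0.2] Mz [-0.01  0.04  0.06] w 0.685 j [-0.63  0.38  0.12  2.03 -0.07  0.76  0.97]
delta cm [-0.14  0.12  2.96] len 3.0
turn [np.float64(-360.0), np.float64(-180.0), np.float64(-0.0), np.float64(180.0)]
```

Request:
arm_command --deltas '[{"xyz":[-0.1,0.1,1],"turn":0,"jaw":80},{"xyz":[-0.1,0.1,2],"turn":0,"jaw":80},{"xyz":[-0.1,0.1,2.6],"turn":0,"jaw":80},{"xyz":[-0.1,0.1,2.9],"turn":0,"jaw":80},{"xyz":[-0.1,0.1,2.9],"turn":0,"jaw":80}]'

```text
clock: 10.02
position: [0.4452, 0.2026, 0.074]
ee_rot: [-0.227, -3.112, 0.015]
force: [-0.6, -0.3, 0.4]
width: 0.688
```

```bash
python3 - <<'E'
from h import *
from cell import get_image
d=get_image("scene");cv2.imwrite("pics/s7.png",cv2.resize(d["frame"][110:240,210:350,::-1],None,fx=4,fy=4,interpolation=2))
d=get_image("top");cv2.imwrite("pics/t7.png",cv2.resize(d["frame"][110:240,210:350,::-1],None,fx=4,fy=4,interpolation=2))
go([.446,.203,.074],[.145,.989])
E
```

```text
t10.12 pos [0.4456 0.2028 0.0747] toolx [-0.989  0.146  0.02 ] tooly [ 0.145  0.989 -0.01 ] toolz [-0.021 -0.007 -1.   ] F [0.7 0.  0.5] Mz [0.03 0.   0.01] w 0.687 j [-0.62  0.42  0.12  2.06 -0.08  0.69  0.97]
delta cm [-0.03  0.02  0.07] len 0.1
turn [np.float64(-360.0), np.float64(-180.0), np.float64(-0.0), np.float64(180.0)]
```

View pics/s7.png

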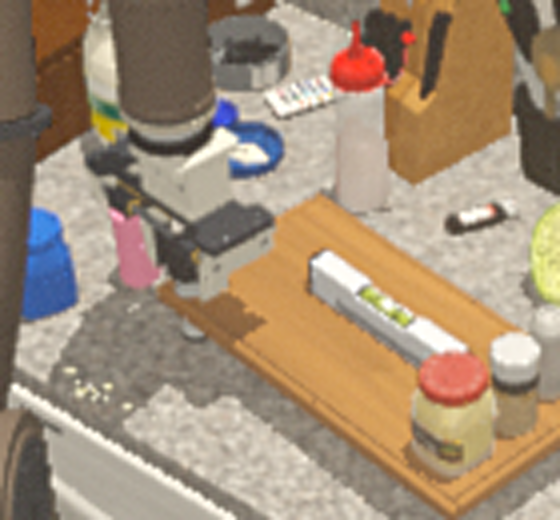

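View pics/t7.png

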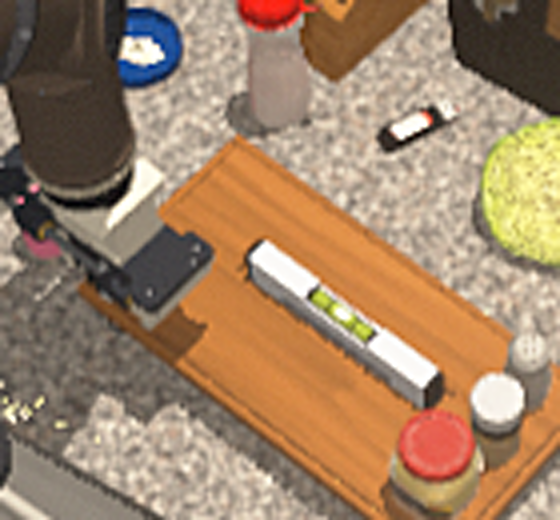

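The fingers straddle the knob with no contact force, and the vial is in full view in both cameras (top crop (342,313)). I'll close gently.

Request:
arm_command --deltas '[{"xyz":[0,0,0.1],"turn":0,"jaw":140},{"xyz":[0,0,0.1],"turn":0,"jaw":170},{"xyz":[0,0,0.1],"turn":0,"jaw":200},{"xyz":[0,0,0.1],"turn":0,"jaw":255},{"xyz":[0,0,0.1],"turn":0,"jaw":255}]' --force 10

```text
clock: 10.53
position: [0.4461, 0.2045, 0.0742]
ee_rot: [-0.226, -3.114, 0.01]
force: [-0.2, 4.3, -0.5]
width: 0.433
```

```bash
python3 - <<'E'
from h import *
st()
E
```

```text
t10.53 pos [0.4461 0.2045 0.0742] toolx [-0.989  0.145  0.018] tooly [ 0.144  0.989 -0.008] toolz [-0.019 -0.005 -1.   ] F [-0.2  4.3 -0.5] Mz [ 0.93 -0.04 -0.01] w 0.433 j [-0.62  0.42  0.11  2.05 -0.08  0.69  0.97]
```

Request:
arm_command --deltas '[{"xyz":[0,0.1,0],"turn":0,"jaw":255},{"xyz":[0,0.1,0],"turn":0,"jaw":255},{"xyz":[0,0.1,0],"turn":0,"jaw":255}]' --force 40

```text
clock: 10.78
position: [0.4462, 0.2051, 0.0742]
ee_rot: [-0.227, -3.114, 0.011]
force: [-0.7, -1.1, 1.4]
width: 0.428
```

Request:
arm_command --deltas '[{"xyz":[0,0,0.1],"turn":0,"jaw":255},{"xyz":[0,0,0.2],"turn":0,"jaw":255},{"xyz":[0,0,0.2],"turn":0,"jaw":255}]'

```text
clock: 11.03
position: [0.4459, 0.2053, 0.0725]
ee_rot: [-0.226, -3.114, 0.01]
force: [-4.0, -0.4, 7.9]
width: 0.429
```

```bash
python3 - <<'E'
from h import *
st()
E
```

```text
t11.03 pos [0.4459 0.2053 0.0725] toolx [-0.989  0.145  0.019] tooly [ 0.144  0.989 -0.008] toolz [-0.02  -0.005 -1.   ] F [-4.  -0.4  7.9] Mz [-0.34  0.65 -0.05] w 0.429 j [-0.62  0.43  0.11  2.06 -0.08  0.68  0.97]
```

Request:
arm_command --deltas '[{"xyz":[0,0,0.15],"turn":0,"jaw":255},{"xyz":[0,0,0.15],"turn":0,"jaw":255},{"xyz":[0,0,0.15],"turn":0,"jaw":255}]'

```text
clock: 11.28
position: [0.4461, 0.2054, 0.0722]
ee_rot: [-0.226, -3.114, 0.009]
force: [-5.3, -2.3, 22.4]
width: 0.423
```

```bash
python3 - <<'E'
from h import *
st()
E
```

```text
t11.28 pos [0.4461 0.2054 0.0722] toolx [-0.989  0.145  0.018] tooly [ 0.145  0.989 -0.007] toolz [-0.019 -0.004 -1.   ] F [-5.3 -2.3 22.4] Mz [-0.92  1.24  0.01] w 0.423 j [-0.62  0.43  0.11  2.06 -0.08  0.68  0.97]
```

Request:
arm_command --deltas '[{"xyz":[0,0,0.1],"turn":0,"jaw":255},{"xyz":[0,0,0.1],"turn":0,"jaw":255},{"xyz":[0,0,0.1],"turn":0,"jaw":255},{"xyz":[0,0,0.1],"turn":0,"jaw":255},{"xyz":[0,0,0.1],"turn":0,"jaw":255}]'

```text
clock: 11.7
position: [0.4461, 0.2054, 0.0723]
ee_rot: [-0.226, -3.115, 0.008]
force: [-5.1, -2.5, 19.5]
width: 0.424
```

Request:
arm_command --deltas '[{"xyz":[0,0,0.1],"turn":0,"jaw":255},{"xyz":[0,0,0.1],"turn":0,"jaw":255},{"xyz":[0,0,0.1],"turn":0,"jaw":255},{"xyz":[0,0,0.1],"turn":0,"jaw":255},{"xyz":[0,0,0.1],"turn":0,"jaw":255}]'

```text
clock: 12.12
position: [0.4461, 0.2054, 0.0723]
ee_rot: [-0.227, -3.115, 0.008]
force: [-5.2, -2.9, 18.4]
width: 0.427
```

```bash
cat >> h.py <<'E'
def proj(d,p):
    K=d["camera_matrix"];T=d["cam_to_world"];c=(p-T[:3,3])@T[:3,:3]
    return np.stack([K[0,0]*c[...,0]/-c[...,2]+K[0,2],K[1,1]*-c[...,1]/-c[...,2]+K[1,2]],-1)
def prof(d,z=.0955,xc=12):
    t=np.arange(-50,50.5,1.);w=np.arange(-3.,3.1,1.)
    tt,ww=np.meshgrid(t,w)
    xy=SC+((xc+ww)[...,None]*SX+tt[...,None]*SY)/1000
    uv=proj(d,np.concatenate([xy,np.full(tt.shape+(1,),z)],-1)).astype(np.float32)
    im=cv2.remap(d["frame"],uv[...,0],uv[...,1],cv2.INTER_LINEAR)
    return t,im.mean(0),im
E
python3 - <<'E'
from h import *
from cell import get_image
st()
for n in("top","scene"):
    d=get_image(n);t,p,im=prof(d)
    cv2.imwrite(f"pics/{n}8.png",cv2.resize(d["frame"][165:215,260:330,::-1],None,fx=8,fy=8,interpolation=2))
    print(n);print([(int(a),*b.astype(int)) for a,b in zip(t[::2],p[::2])])
E
```

```text
t12.12 pos [0.4461 0.2054 0.0723] toolx [-0.989  0.145  0.018] tooly [ 0.145  0.989 -0.006] toolz [-0.019 -0.004 -1.   ] F [-5.2 -2.9 18.4] Mz [-0.97  1.23  0.02] w 0.427 j [-0.62  0.43  0.11  2.06 -0.08  0.68  0.97]
top
[(-50, np.int64(251), np.int64(249), np.int64(247)), (-48, np.int64(251), np.int64(249), np.int64(247)), (-46, np.int64(251), np.int64(249), np.int64(246)), (-44, np.int64(251), np.int64(249), np.int64(247)), (-42, np.int64(252), np.int64(250), np.int64(247)), (-40, np.int64(253), np.int64(251), np.int64(249)), (-38, np.int64(254), np.int64(253), np.int64(252)), (-36, np.int64(250), np.int64(249), np.int64(248)), (-34, np.int64(217), np.int64(212), np.int64(211)), (-32, np.int64(134), np.int64(126), np.int64(123)), (-30, np.int64(112), np.int64(110), np.int64(68)), (-28, np.int64(145), np.int64(152), np.int64(63)), (-26, np.int64(181), np.int64(192), np.int64(75)), (-24, np.int64(192), np.int64(204), np.int64(79)), (-22, np.int64(191), np.int64(203), np.int64(78)), (-20, np.int64(193), np.int64(205), np.int64(80)), (-18, np.int64(210), np.int64(216), np.int64(135)), 
[... 3639 characters left out ...]
(208), np.int64(218), np.int64(119)), (26, np.int64(199), np.int64(208), np.int64(111)), (28, np.int64(183), np.int64(190), np.int64(109)), (30, np.int64(167), np.int64(171), np.int64(119)), (32, np.int64(171), np.int64(171), np.int64(147)), (34, np.int64(195), np.int64(193), np.int64(185)), (36, np.int64(227), np.int64(224), np.int64(222)), (38, np.int64(248), np.int64(246), np.int64(244)), (40, np.int64(254), np.int64(253), np.int64(250)), (42, np.int64(255), np.int64(254), np.int64(249)), (44, np.int64(255), np.int64(254), np.int64(248)), (46, np.int64(255), np.int64(253), np.int64(247)), (48, np.int64(255), np.int64(253), np.int64(246)), (50, np.int64(255), np.int64(252), np.int64(246))]
```

View pics/top8.png

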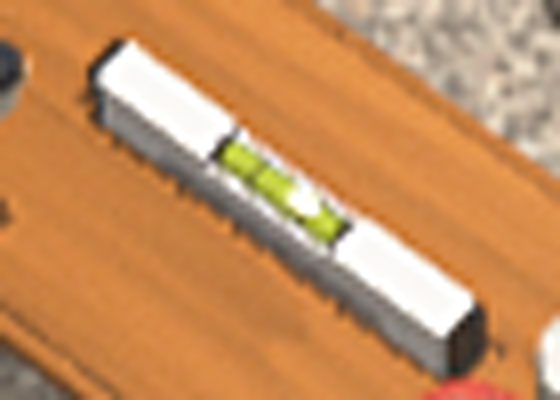

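View pics/scene8.png

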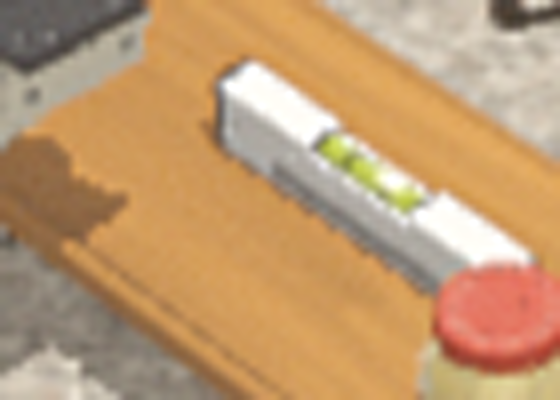

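The bubble lies about 11 mm from the middle towards the jars (top crop (303,195)), so the pressed foot really stands on the worktop. About 80° clockwise is needed, so I'll turn in steps while pressing.

Request:
arm_command --deltas '[{"xyz":[0,0,0.1],"turn":5,"jaw":255},{"xyz":[0,0,0.1],"turn":10,"jaw":255},{"xyz":[0,0,0.1],"turn":15,"jaw":255},{"xyz":[0,0,0.1],"turn":20,"jaw":255},{"xyz":[0,0,0.1],"turn":25,"jaw":255}]'

```text
clock: 12.63
position: [0.4465, 0.2064, 0.0723]
ee_rot: [-0.902, -2.992, 0.011]
force: [-3.7, 1.0, 14.5]
width: 0.428
```

```bash
cat >> h.py <<'E'
def bub():
    from cell import get_image
    for n in("top","scene"):
        d=get_image(n);t,p,im=prof(d);np.savez(f"last_{n}.npz",**d)
        g=p.max(1);
        lo=(t<-22);hi=(t>22)
        def cen(mask):
            w=np.clip(g[mask].max()-40-g[mask],0,None);return (w*t[mask]).sum()/w.sum()
        a,b=cen(lo),cen(hi);mid=(a+b)/2
        k=(t>a+4)&(t<b-4);bl=p[k,2];w=np.clip(bl-np.percentile(bl,20)-50,0,None);c=(w*t[k]).sum()/w.sum()
        print(n,"ends %.1f %.1f mid %.1f bubble %.1f off %.1f"%(a,b,mid,c,c-mid))
    st()
E
python3 -c "
from h import *
bub()"
```

```text
top ends -29.8 31.6 mid 0.9 bubble -10.9 off -11.8
scene ends -30.7 30.5 mid -0.1 bubble -11.8 off -11.6
t12.73 pos [0.4465 0.2065 0.0723] toolx [-0.834  0.552  0.014] tooly [ 0.552  0.834 -0.011] toolz [-0.018 -0.002 -1.   ] F [-4.7 -0.1 16.9] Mz [-0.1   0.95 -0.09] w 0.427 j [-0.71  0.43  0.23  2.06 -0.17  0.68  0.62]
```

Request:
arm_command --deltas '[{"xyz":[0,0,0.1],"turn":5,"jaw":255},{"xyz":[0,0,0.1],"turn":10,"jaw":255},{"xyz":[0,0,0.1],"turn":15,"jaw":255},{"xyz":[0,0,0.1],"turn":20,"jaw":255},{"xyz":[0,0,0.1],"turn":25,"jaw":255}]'

```text
clock: 13.15
position: [0.4473, 0.2074, 0.0723]
ee_rot: [-1.534, -2.726, 0.012]
force: [-2.0, 1.0, 12.4]
width: 0.425
```

```bash
python3 -c "
from h import *
bub()"
```

```text
top ends -30.0 31.5 mid 0.7 bubble -8.7 off -9.4
scene ends -30.3 29.9 mid -0.2 bubble -9.3 off -9.0
t13.25 pos [0.4473 0.2074 0.0723] toolx [-0.519  0.855  0.008] tooly [ 0.854  0.519 -0.014] toolz [-0.016 -0.    -1.   ] F [-2.2  0.4 14.3] Mz [ 0.04  0.69 -0.  ] w 0.425 j [-0.8   0.44  0.35  2.07 -0.25  0.68  0.26]
```

Request:
arm_command --deltas '[{"xyz":[0,0,0.11],"turn":4,"jaw":255},{"xyz":[0,0,0.11],"turn":8,"jaw":255},{"xyz":[0,0,0.11],"turn":12,"jaw":255},{"xyz":[0,0,0.11],"turn":15,"jaw":255},{"xyz":[0,0,0.11],"turn":15,"jaw":255}]'

```text
clock: 13.67
position: [0.4481, 0.208, 0.0723]
ee_rot: [-1.881, -2.501, 0.012]
force: [-3.2, -0.8, 17.0]
width: 0.426
```

Request:
arm_command --deltas '[{"xyz":[0,0,0.11],"turn":0,"jaw":255},{"xyz":[0,0,0.11],"turn":0,"jaw":255},{"xyz":[0,0,0.11],"turn":0,"jaw":255},{"xyz":[0,0,0.11],"turn":0,"jaw":255},{"xyz":[0,0,0.11],"turn":0,"jaw":255}]'

```text
clock: 14.08
position: [0.4483, 0.2081, 0.0722]
ee_rot: [-1.882, -2.5, 0.01]
force: [-5.2, -2.3, 20.1]
width: 0.43
```

Request:
arm_command --deltas '[{"xyz":[0,0,0.1],"turn":0,"jaw":255},{"xyz":[0,0,0.1],"turn":0,"jaw":255},{"xyz":[0,0,0.1],"turn":0,"jaw":255},{"xyz":[0,0,0.1],"turn":0,"jaw":255},{"xyz":[0,0,0.1],"turn":0,"jaw":255}]'

```text
clock: 14.5
position: [0.4482, 0.2081, 0.0722]
ee_rot: [-1.882, -2.499, 0.009]
force: [-6.1, -1.8, 20.1]
width: 0.425
```

Request:
arm_command --deltas '[{"xyz":[0,0,0.1],"turn":0,"jaw":255},{"xyz":[0,0,0.1],"turn":0,"jaw":255},{"xyz":[0,0,0.1],"turn":0,"jaw":255},{"xyz":[0,0,0.1],"turn":0,"jaw":255},{"xyz":[0,0,0.1],"turn":0,"jaw":255}]'

```text
clock: 14.92
position: [0.4483, 0.2081, 0.0723]
ee_rot: [-1.882, -2.498, 0.008]
force: [-5.4, -2.9, 19.2]
width: 0.427
```

Request:
arm_command --deltas '[{"xyz":[0,0,0.1],"turn":0,"jaw":255},{"xyz":[0,0,0.1],"turn":0,"jaw":255},{"xyz":[0,0,0.1],"turn":0,"jaw":255},{"xyz":[0,0,0.1],"turn":0,"jaw":255},{"xyz":[0,0,0.1],"turn":0,"jaw":255}]'

```text
clock: 15.33
position: [0.4483, 0.2082, 0.0722]
ee_rot: [-1.882, -2.498, 0.007]
force: [-4.5, -2.4, 20.0]
width: 0.43
```

```bash
python3 -c "
from h import *
bub()"
```

```text
top ends -30.4 31.4 mid 0.5 bubble -1.5 off -2.0
scene ends -30.9 29.7 mid -0.6 bubble -3.6 off -3.0
t15.43 pos [0.4483 0.2082 0.0723] toolx [-0.276  0.961  0.009] tooly [ 0.961  0.276 -0.012] toolz [-0.014  0.005 -1.   ] F [-4.8 -2.3 19.8] Mz [-0.66  1.5   0.1 ] w 0.427 j [-0.85  0.45  0.43  2.07 -0.31  0.69  0.05]
```

Offset is now −2 to −3 mm. I'll turn 14° more and wait.

Request:
arm_command --deltas '[{"xyz":[0,0,0.09],"turn":4,"jaw":255},{"xyz":[0,0,0.09],"turn":8,"jaw":255},{"xyz":[0,0,0.09],"turn":12,"jaw":255},{"xyz":[0,0,0.09],"turn":14,"jaw":255},{"xyz":[0,0,0.09],"turn":14,"jaw":255}]'

```text
clock: 15.85
position: [0.4489, 0.2083, 0.0723]
ee_rot: [-2.176, -2.247, 0.008]
force: [-3.4, -2.2, 17.4]
width: 0.43
```

Request:
arm_command --deltas '[{"xyz":[0,0,0.09],"turn":0,"jaw":255},{"xyz":[0,0,0.09],"turn":0,"jaw":255},{"xyz":[0,0,0.09],"turn":0,"jaw":255},{"xyz":[0,0,0.09],"turn":0,"jaw":255},{"xyz":[0,0,0.09],"turn":0,"jaw":255}]'

```text
clock: 16.27
position: [0.449, 0.2084, 0.0723]
ee_rot: [-2.176, -2.246, 0.006]
force: [-3.7, -1.3, 18.2]
width: 0.425
```

Request:
arm_command --deltas '[{"xyz":[0,0,0.08],"turn":0,"jaw":255},{"xyz":[0,0,0.08],"turn":0,"jaw":255},{"xyz":[0,0,0.08],"turn":0,"jaw":255},{"xyz":[0,0,0.08],"turn":0,"jaw":255},{"xyz":[0,0,0.08],"turn":0,"jaw":255}]'

```text
clock: 16.68
position: [0.449, 0.2083, 0.0723]
ee_rot: [-2.176, -2.245, 0.006]
force: [-3.9, -2.2, 16.7]
width: 0.424
```

Request:
arm_command --deltas '[{"xyz":[0,0,0.08],"turn":0,"jaw":255},{"xyz":[0,0,0.08],"turn":0,"jaw":255},{"xyz":[0,0,0.08],"turn":0,"jaw":255},{"xyz":[0,0,0.08],"turn":0,"jaw":255},{"xyz":[0,0,0.08],"turn":0,"jaw":255}]'

```text
clock: 17.1
position: [0.449, 0.2083, 0.0723]
ee_rot: [-2.176, -2.245, 0.005]
force: [-4.2, -2.3, 17.3]
width: 0.426
```

Request:
arm_command --deltas '[{"xyz":[0,0,0.08],"turn":0,"jaw":255},{"xyz":[0,0,0.08],"turn":0,"jaw":255},{"xyz":[0,0,0.08],"turn":0,"jaw":255},{"xyz":[0,0,0.08],"turn":0,"jaw":255},{"xyz":[0,0,0.08],"turn":0,"jaw":255}]'

```text
clock: 17.52
position: [0.449, 0.2083, 0.0723]
ee_rot: [-2.175, -2.244, 0.004]
force: [-4.9, -2.2, 16.9]
width: 0.426
```

Request:
arm_command --deltas '[{"xyz":[0,0,0.08],"turn":0,"jaw":255},{"xyz":[0,0,0.08],"turn":0,"jaw":255},{"xyz":[0,0,0.08],"turn":0,"jaw":255},{"xyz":[0,0,0.08],"turn":0,"jaw":255},{"xyz":[0,0,0.08],"turn":0,"jaw":255}]'

```text
clock: 17.93
position: [0.449, 0.2083, 0.0723]
ee_rot: [-2.175, -2.243, 0.003]
force: [-4.5, -1.1, 16.8]
width: 0.426
```

```bash
python3 -c "
from h import *
bub()
bub()
d=dict(np.load('last_top.npz'));f=d['frame'][:,:,::-1]
cv2.imwrite('pics/t9.png',cv2.resize(f[165:225,255:345],None,fx=8,fy=8,interpolation=2))
cv2.imwrite('pics/t9b.png',cv2.resize(f[110:265,210:370],None,fx=3.5,fy=3.5,interpolation=2))"
```

```text
top ends -30.5 31.4 mid 0.4 bubble 0.2 off -0.3
scene ends -31.5 29.3 mid -1.1 bubble -1.1 off -0.0
t18.03 pos [0.449  0.2084 0.0723] toolx [-0.031  0.999  0.011] tooly [ 0.999  0.031 -0.013] toolz [-0.014  0.01  -1.   ] F [-4.1 -1.8 16.1] Mz [-0.57  1.34 -0.03] w 0.429 j [-0.9   0.46  0.49  2.08 -0.36  0.69 -0.13]
top ends -30.5 31.4 mid 0.5 bubble 0.2 off -0.3
scene ends -31.5 29.3 mid -1.1 bubble -1.2 off -0.0
t18.13 pos [0.449  0.2083 0.0723] toolx [-0.031  0.999  0.011] tooly [ 0.999  0.031 -0.013] toolz [-0.014  0.01  -1.   ] F [-5.3 -1.8 17.4] Mz [-0.59  1.3  -0.01] w 0.427 j [-0.9   0.46  0.49  2.08 -0.36  0.69 -0.13]
```

View pics/t9.png

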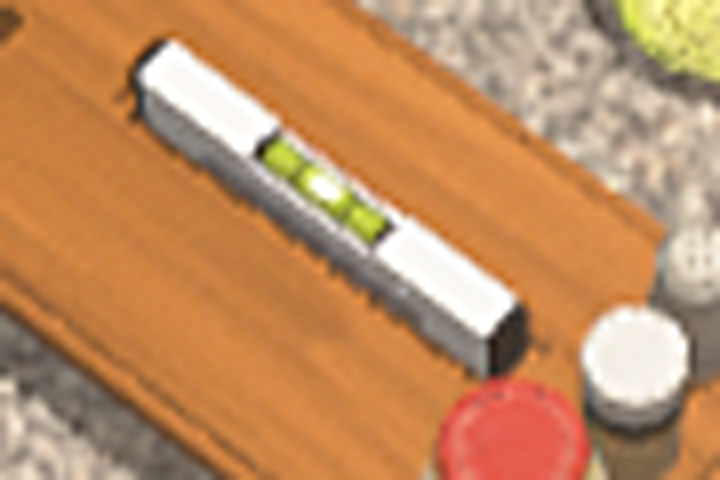

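View pics/t9b.png

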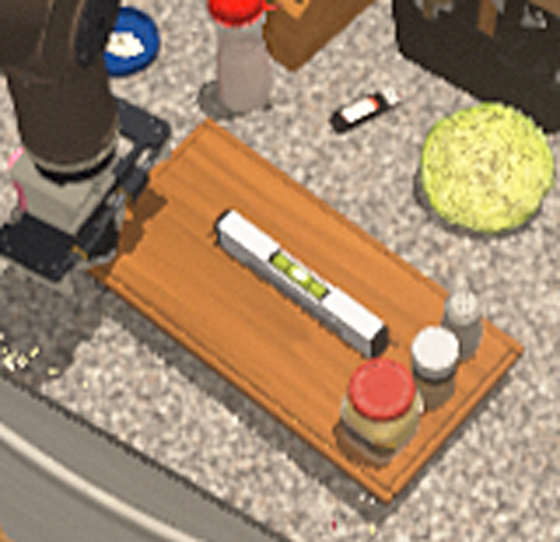

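The bubble sits between the lines (top crop (325,187)), steady in both cameras. The push is about 17 N, the grip is held and the jars stand. I'm handing in.

```bash
python3 -c "
from cell import sign_off
print(sign_off())"
```

```text
the job is handed in; nothing more can be done
None
```

The job is handed in at about 18 s: the spirit level stands in the groove, let go. The arm is still gripping the knob and pressing it down, with the bubble centred.

I set the level in the groove, gripped the knob with 40 N and pressed the corner down about 2 mm until it stopped. I then turned the knob about 79° clockwise in steps. That is just over the 1.0 to 2.2 rad expected.

**Last checks:**
- **Bubble:** it was off centre by −0.3 mm in the top camera and 0.0 mm in the scene camera. Two readings 0.1 s apart agreed.
- **Push:** the wrist force was 16–17 N downwards, with about 5 N sideways. I could not read the foot's own load on the worktop. I take it to be the push plus a small share of the shelf's weight, which is within 8–30 N.
- **Grip:** the opening was about 39–40 mm, which matches the 40 mm knob.
- **Level and jars:** the level is upright and untouched, and all three jars stand on the shelf.

**What disagreed:**
- Part-way through turning, the two cameras differed by about 1 mm on the bubble, but they agreed at the end.
- The tool crept about 4 mm sideways while turning. The shelf may have moved with it; I did not measure that.

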